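Flip down the length stop and push the stick up to it

TASK

Get the paint-stained stirring stick ready for cutting to length: push the raised orange flip stop over so that it drops down across the fence, then push the stick so that it lies flat against the fence with its end butted against the orange stop. Only push with the fingers, never pick the stick up; leave the blue stop raised and do not disturb the other things.

Things in the scene. Friction and masses are not known exactly. Their poses are not given: they have to be found in the camera images.
- jig: Fixed length jig: plywood board 12 mm thick (x -100 to 55, y -360 to 300 mm) with an aluminium fence along its far side. Origin at table height under the fence's front face; z up. The fence runs along y, full length, x 0 to 22 mm, top 42 mm above the table; its front face, where the stick must lie, is the plane x = 0 and faces -x (the robot's side).
- stick_grey: The loose paint-stained stirring stick (bare brownish-yellow ends, black and grey paint between), 290 x 22 x 16 mm, about 70 g, lying on the board some way in front of the fence and roughly parallel to it. Origin at the centre of its underside; its x axis runs along its length and points to the end nearer the stops (roughly jig +y); z up.
- stick_end (a point): Centre of the underside of the end face of the stick that must butt against the orange stop (145 mm along the stick's x axis from its centre).
- orange_stop: Steel carrier of the orange flip stop, clamped on the fence at one of two places (orange and blue may be swapped). Axes as the jig; origin at table height under the fence's front face, on the stop's centre line. The hinge pin runs along y at x = 12, z = 58 mm. The carrier spans x 0 to 39 mm (black clamp knob behind), y +-19 mm, at most 64 mm high.
- orange_arm (a joint): Hinge of the orange stop, rad: 0 = down (working position), 2.3 = raised, leaning back on its rest, where it starts. Pushed over to below about 1.8 it falls down by itself; below 0.08 counts as down. To flip it, push the back of its bar from behind the fence towards jig -x at 80 to 100 mm above the table, until it drops in front; about 0.5 N is enough.
- orange_tip (a point): Outer corner of the orange arm, a plastic L 22 mm wide along y: a bar 10 mm thick runs 46 mm from the hinge pin to this point; a foot 20 mm thick hangs from the bar's end at right angles, reaching 41 mm from the bar's centre line. Raised, this corner is 31 mm behind the pin and 34 mm above it, the foot points up and forward, its top about 120 mm above the table.
- orange_line (a point): Where the middle of the stick's end belongs: on the board (12 mm above the table), 11 mm in front of the fence, at the face of the orange stop's foot that looks to jig -y when the stop is down. Axes as the jig.
- blue_stop: The carrier of the blue flip stop, the same as the orange one, 100 mm from it along the fence; it stays raised. The stick passes freely under a raised stop.
- blue_arm (a joint): Hinge of the blue stop, rad, raised at 2.3; must stay raised (above 1.6).
- tape_blue: Roll of blue tape, 92 mm across, 30 mm high, loose behind the fence; leave alone. Origin at the centre of its underside.
- tin_small: Small lever-lid tin with a green label, 63 mm across, 51 mm high, loose behind the fence; leave alone. Origin at the centre of its underside.
- sanding_block: White sanding block, 64 x 102 x 26 mm, loose behind the fence; leave alone. Origin at the centre of its underside.
- marker: Fat white and black marker, 138 x 18 x 18 mm along its x axis, lying on the table in front of the board; leave alone. Origin at the centre of its underside.
- pencil: Orange carpenter's pencil, 176 x 8 x 8 mm along its x axis, lying on the table in front of the board; leave alone. Origin at the centre of its underside.

How it is judged:
On the way, in this order (a step that is already met when the one before it is completed fails the run):
1. the orange stop is down, the stick not yet against it (value of joint orange_arm below 0.08 rad and y of stick_end in the frame of orange_line below -0.015 m), for 0.2 s.
2. the stick lies against the fence with its end at the orange stop (value of joint orange_arm below 0.08 rad and y of stick_end in the frame of orange_line between -0.004 and 0.004 m and x of stick_grey in the frame of jig between -0.016 and -0.006 m and angle between the x axis of stick_grey and the y axis of jig, either way round below 0.03 rad and height (world z) of stick_grey below 0.018 m), for 0.2 s.
At the end, for the whole second after the job is handed in: The orange stop is down (joint below 0.08 rad), the stick lies at rest flat on the board along the fence (within 0.03 rad, its centre line no more than 5 mm from its place against the fence), its end within 4 mm of the orange stop's face; the blue stop is still raised (all of step 2 and value of joint blue_arm above 1.6 rad and linear speed of stick_grey below 0.01 m/s); the robot touches nothing.
It fails at once if the stick is lifted off the board (more than 15 mm) (height (world z) of stick_grey above 0.027 m).
It fails at once if the blue stop is flipped (value of joint blue_arm below 1.6 rad).
It fails at once if another thing is disturbed (moved more than 20 mm) (distance of any of tape_blue, tin_small, sanding_block, marker, pencil from where it was at the start of the episode above 0.02 m).
It also fails if it takes over 51 s, if anything falls off the work surface, if the arm or the gripper's body presses on something with over 40 N, if the wrist force passes 120 N, or if a joint passes its speed limit or range.

ROBOT

A 7-joint arm with a two-finger parallel gripper is mounted at the origin on a cart in front of the work surface, level with it; the furniture and walls round the work are solid. World frame = base frame: x ahead of the robot, y to its left, z up, the work surface at z = 0. Lengths are in m, angles in rad, forces in N, time in s.
With the tool pointing down it reaches from about 0.425 to 0.925 m from the base axis. Payload 6.8 kg.
Tool frame: the origin (TCP) lies midway between the tips of the shut fingers; the grasp point (between the pads) lies 19 mm behind it; z points along the fingers, y is the direction in which the jaws open and shut (so a half turn about z gives the same grasp; the last joint's range is limited). The gripper opens to 85 mm and grips with 20 to 120 N. Pads are 22 mm wide; open, the fingers measure 114 mm over their backs; the gripper's body (76 mm by 85 mm) begins 54 mm behind the grasp point. The pads swing forward as they close: fully open they stand 13 mm farther back than shut.
Start: joints at [1.241, 0.477, 0.022, 1.555, -0.011, 1.109, -0.083], TCP at [0.148, -0.658, 0.231] pointing down, gripper open.
Joint ranges: [-2.96, 2.96], [-0.34, 2.1], [-1.41, 1.46], [0.24, 2.44], [-1.37, 4.51], [0.17, 1.92], [-2.96, 2.96]. Speed limits (rad/s): [2.39, 2.39, 3.14, 3.14, 3.14, 3.14, 3.14].

INTERFACE

Orientations are given as a rotation vector (axis times angle).
In Python, from bench import r gives the robot as it stands. The module is installed in compiled form; this text tells all that it offers.
- The arm moves only by the tool play_rows, never from a script. Its argument "plan" is a list of rows, each a list of 7 numbers: the shift along the world's x, y, z in mm, then the turn, a rotation vector about the world's x, y, z in rad, then the finger opening in mm, from 0 to 85.4. A call has 1 to 12 rows; each row is the pose to reach, as a shift and turn from the pose commanded when the call began; what a row does not reach only later rows make up. A row lasts 1/10 s, in which the tool goes at most 50 mm and 8.59 degrees, less where a joint would pass 70% of its speed; a pose out of reach is approached as far as the arm can. A call with a gripper value outside its range is refused whole. The fingers move at their own pace and stop on an object; "grip_force" is the grip in N (left out, the last holds). Time passes only in rows, so rows that repeat a pose let the fingers close. It gives the time, the measured TCP pose, the force and the opening at its end, in the units of the state.
- r.get_obs(): the state, without advancing time (a new reading comes with each control period).
- r.grab_frame(name): name is "side" or "top" or "wrist"; returns a dict with "color" (384x512x3 uint8, blue, green, red), "z_map" (384x512 float32, m along the optical axis (not along the pixel's ray), 0 where there is no reading), "camera_matrix" (3x3 intrinsics, pixels), "R" (3x3) and "t" (3): a world point X has camera coordinates R X + t. Camera axes: x right, y down, z forward; pixel columns grow to the right and rows downward; lengths in m; the calibration is good to about 2 mm. A picture is of the moment at which its call begins.
- r.hand_in(): hands the job in, once; it reports no verdict.
The state is a dict: "clock": time; "joints": joint angles; "qvel": joint speeds; "tau": joint torques, N m; "tcp_pos": TCP position; "orientation": TCP orientation; "contact_force": force on the tool from outside, world axes, zero at the start; "moment": the same for the moment, N m; "grip_width": finger opening in m.
Only numpy, scipy, OpenCV 4.12 (cv2) and the standard library are available. Lean on these libraries where they do the work, as an engineer would, in place of code of your own. Each camera call takes 0.05 s, during which the arm holds its last target.

## Working session

There is one attempt and no reset: what is moved stays moved. The work goes in short steps, Python scripts to look and compute and a tool call to move; the robot and the scene stay as the last step left them, time stands still between calls to the robot, and variables do not carry over. Pictures are saved under pics/ and viewed, and the job is handed in when it is done.

Besides the shell and the picture viewer there is one more tool, called by a JSON object that holds its "method" and its "body". play_rows: Moves the arm, as the interface text tells. Its arguments: {"type":"object","properties":{"plan":{"type":"array"},"grip_force":{"type":"number"}},"required":["plan"]}

```bash
mkdir -p pics; cat > h.py <<'E'
import numpy as np, cv2
from bench import r
def grab(n,fn):
    f=r.grab_frame(n); cv2.imwrite('pics/'+fn+'.png',f['color']); np.savez('pics/'+fn+'.npz',**f); return f
def pts(f):
    z=f['z_map']; K=np.array(f['camera_matrix']); v,u=np.indices(z.shape)
    c=np.stack([(u-K[0,2])/K[0,0]*z,(v-K[1,2])/K[1,1]*z,z],-1)
    return (c-np.array(f['t']))@np.array(f['R'])
def load(fn): return dict(np.load('pics/'+fn+'.npz'))
E
python3 - <<'E'
from h import *
for n in ['side','top','wrist']:
    f=grab(n,n+'0'); print(n,(-np.array(f['R']).T@f['t']).round(3))
o=r.get_obs()
for k in o: print(k,np.round(o[k],4))
E
```

```text
side [0.171 0.75  0.714]
top [ 0.378 -0.022  1.12 ]
wrist [ 0.219 -0.642  0.373]
clock 0.15
joints [ 1.2409  0.4776  0.0223  1.5562 -0.0115  1.1093 -0.0831]
qvel [-0.0003 -0.0017  0.0012 -0.0035  0.0001  0.0006 -0.0001]
tau [ 3.00000e-03 -5.96923e+01  1.61050e+00 -2.81488e+01  1.28000e-02
  6.40000e-03 -0.00000e+00]
tcp_pos [ 0.1484 -0.658   0.2306]
orientation [-3.1209e+00 -3.4750e-01  3.0000e-04]
contact_force [ 0.1986  0.4676 -0.257 ]
moment [-0.0115  0.0188 -0.0616]
grip_width 0.0854
```

View pics/side0.png

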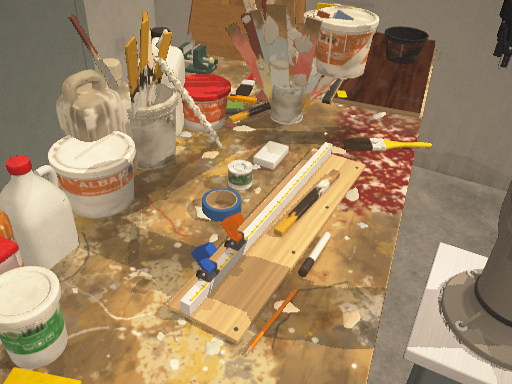

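View pics/top0.png

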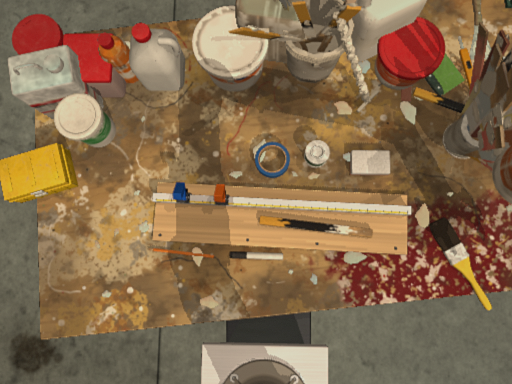

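The side view shows blue at (205,255) and orange at (232,227). In the top view blue is at (180,192) and orange at (221,193), with the stick from (258,218) to about (370,232). Next I'll measure them.

```bash
python3 - <<'E'
from h import *
f=load('top0'); P=pts(f); img=f['color']
big=cv2.resize(img[165:275,140:430],None,fx=2.7,fy=2.7,interpolation=cv2.INTER_CUBIC); cv2.imwrite('pics/topz.png',big)
hsv=cv2.cvtColor(img,cv2.COLOR_BGR2HSV)
for n in ['top0','side0']:
  f=load(n); P=pts(f); hsv=cv2.cvtColor(f['color'],cv2.COLOR_BGR2HSV)
  for nm,lo,hi in [('orange',(3,190,120),(13,255,255)),('blue',(105,180,80),(125,255,255))]:
    m=cv2.inRange(hsv,lo,hi)>0
    m&=(P[...,2]>.05)&(P[...,2]<.14)&(P[...,0]>.4)&(P[...,0]<.75)
    q=P[m]; print(n,nm,len(q),np.percentile(q,[2,50,98],axis=0).round(4).tolist())
f=load('top0');P=pts(f)
# fence: height .036-.046
m=(abs(P[...,2]-.042)<.004)&(P[...,0]>.45)&(P[...,0]<.68)&(abs(P[...,1])<.45)
v,u=np.nonzero(m);print(u.min(),u.max(),v.min(),v.max())
for c in range(165,410,30):
  s=m[:,c]; print(c,P[s,c].round(4)[[0,-1]].tolist() if s.any() else None, s.sum())
# board z
for p in [(170,230),(300,240),(390,220)]: print(p,P[p[1],p[0]].round(4))
# stick: height ~28
m=(P[...,2]>.021)&(P[...,2]<.034)&(P[...,0]>.4)&(P[...,0]<.56)&(abs(P[...,1])<.45)
m[:205]=False
n,l,st,_=cv2.connectedComponentsWithStats(m.astype(np.uint8)); 
for i in range(1,n):
  if st[i,4]>50:
    q=P[l==i]; print(st[i],q.min(0).round(4),q.max(0).round(4),cv2.minAreaRect(q[:,:2].astype(np.float32)*1000))
print((1/np.array(f['camera_matrix'])[0,0]))
E
```

```text
top0 orange 161 [[0.5018, 0.1007, 0.0627], [0.5202, 0.1094, 0.1071], [0.5457, 0.1204, 0.1193]]
top0 blue 166 [[0.5065, 0.2002, 0.0622], [0.5241, 0.207, 0.1056], [0.5471, 0.2178, 0.1181]]
side0 orange 386 [[0.503, 0.1033, 0.062], [0.5188, 0.1198, 0.0954], [0.5424, 0.1237, 0.1199]]
side0 blue 14 [[0.5069, 0.2045, 0.0742], [0.5119, 0.2074, 0.1102], [0.5238, 0.2194, 0.1213]]
96 410 137 213
165 [[0.5262, 0.2578, 0.0444], [0.5081, 0.257, 0.0442]] 7
195 [[0.5245, 0.1805, 0.0423], [0.506, 0.1792, 0.0455]] 8
225 [[0.5248, 0.1028, 0.0447], [0.5097, 0.1027, 0.0419]] 2
255 [[0.5177, 0.0258, 0.0443], [0.5, 0.0256, 0.0421]] 8
285 [[0.5161, -0.0508, 0.0418], [0.4954, -0.0508, 0.0438]] 9
315 [[0.6521, -0.1278, 0.0446], [0.4936, -0.1268, 0.0435]] 11
345 [[0.5101, -0.2034, 0.0387], [0.4894, -0.2026, 0.0416]] 8
375 [[0.5054, -0.2785, 0.041], [0.485, -0.2779, 0.0412]] 9
405 [[0.5037, -0.3541, 0.0393], [0.4832, -0.3527, 0.0413]] 8
(170, 230) [0.4356 0.2485 0.0126]
(300, 240) [ 0.4136 -0.0907  0.0108]
(390, 220) [ 0.4676 -0.3229  0.0111]
[259 215 114  22 982] [ 0.4249 -0.2727  0.0212] [0.4761 0.0155 0.034 ] ((449.6139221191406, -128.7783203125), (289.7323913574219, 22.628877639770508), 83.7901611328125)
0.0023529345927920022
```

View pics/topz.png

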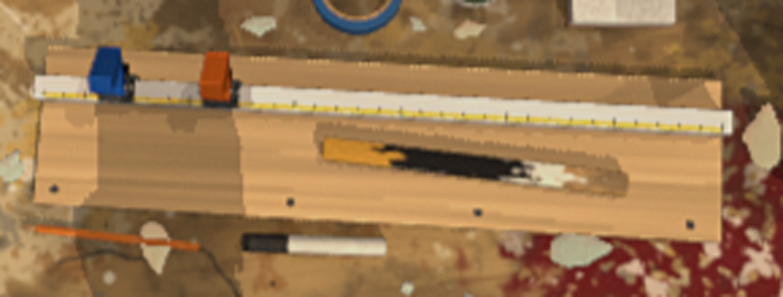

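```bash
cat > jig.py <<'E'
from h import *
def front(f):
    P=pts(f); A=[]
    for c in range(165,408):
        s=(abs(P[:,c,2]-.042)<.006)&(P[:,c,0]>.46)&(P[:,c,0]<.54)
        q=P[s,c]
        if 6<=len(q)<=10: A.append(q[-1])
    A=np.array(A); y,x=A[:,1],A[:,0]
    for _ in range(4):
        k=np.polyfit(y,x,1); e=abs(x-np.polyval(k,y)); g=e<2.5*e.std()+1e-4; x,y=x[g],y[g]
    return k,e.std()
E
python3 - <<'E'
from jig import *
f=load('top0'); k,e=front(f); print(k,e)
P=pts(f)
m=(P[...,2]>.1)&(P[...,1]>-.05)&(P[...,1]<.25)&(P[...,0]<.85)&(P[...,0]>.55); q=P[m]; print(len(q), q.min(0) if len(q) else 0)
# near-front extents by white colour at z=.042 plane
hsv=cv2.cvtColor(f['color'],cv2.COLOR_BGR2HSV)
for lab,a in (('tape',(235,135,300,185)),('tin',(300,135,335,170)),('block',(345,145,395,180))):
    s=P[a[1]:a[3],a[0]:a[2]].reshape(-1,3); s=s[(s[:,2]>.02)&(s[:,0]>.54)]; print(lab,s.min(0).round(3),s.max(0).round(3))
th=np.arctan(k[0]); print('th',th)
d=np.array([np.sin(th),np.cos(th)]); n=np.array([np.cos(th),-np.sin(th)])
ang=np.deg2rad(90-83.79)
c=np.array([.4496,-.1288]); o=np.array([k[1]-.0012,0])
print('stick centre: n',(c-o)@n,'d',(c-o)@d,'rel angle',ang-th, 'end d',(c-o)@d+.145*np.cos(ang-th))
for nm,fn in (('orange','top0'),('orange','side0'),('blue','top0')):
  f=load(fn);P=pts(f);hsv=cv2.cvtColor(f['color'],cv2.COLOR_BGR2HSV)
  lo,hi=((3,190,120),(13,255,255)) if nm=='orange' else ((105,180,80),(125,255,255))
  m=(cv2.inRange(hsv,lo,hi)>0)&(P[...,2]>.075)&(P[...,2]<.13)&(P[...,0]>.4)&(P[...,0]<.6)
  s=P[m][:,:2]-o; print(nm,fn,'d',np.percentile(s@d,[1,10,50,90,99]).round(4),'n',np.percentile(s@n,[1,99]).round(4))
print('world of jig(n=.085) at orange d=.1105', o+.085*n+.1105*d)
E
```

```text
[0.04385732 0.49769888] 0.000185278782156874
1545 [ 0.78178731 -0.03527925  0.10004693]
tape [ 0.579 -0.061  0.02 ] [0.67  0.028 0.036]
tin [ 0.609 -0.164  0.02 ] [ 0.67  -0.101  0.056]
block [ 0.589 -0.324  0.02 ] [ 0.651 -0.223  0.033]
th 0.043829235113867375
stick centre: n -0.04121044139469641 d -0.1307311912180526 rel angle 0.06455571143498037 end d 0.013966774305132768
orange top0 d [0.102  0.1036 0.1118 0.1194 0.1218] n [0.0004 0.0445]
orange side0 d [0.1039 0.1086 0.1217 0.1237 0.1253] n [0.0013 0.0424]
blue top0 d [0.2017 0.2022 0.209  0.2173 0.2192] n [0.0004 0.0416]
world of jig(n=.085) at orange d=.1105 [0.58625883 0.10666959]
```

{"method": "play_rows", "body": {"plan": [[440, 765, 0, 0, 0, -0.265, 0], [440, 765, 0, 0, 0, -0.265, 0], [440, 765, 0, 0, 0, -0.265, 0], [440, 765, 0, 0, 0, -0.265, 0], [440, 765, 0, 0, 0, -0.265, 0], [440, 765, 0, 0, 0, -0.265, 0], [440, 765, 0, 0, 0, -0.265, 0], [440, 765, 0, 0, 0, -0.265, 0], [440, 765, 0, 0, 0, -0.265, 0], [440, 765, 0, 0, 0, -0.265, 0], [440, 765, 0, 0, 0, -0.265, 0], [440, 765, 0, 0, 0, -0.265, 0]]}}

```text
clock: 1.35
tcp_pos: [0.4481, -0.1366, 0.2314]
orientation: [3.141, -0.068, 0.001]
contact_force: [0.9, -1.3, -0.4]
grip_width: -0.0003
```

{"method": "play_rows", "body": {"plan": [[142, 246, 0, 0, 0, 0, 0], [142, 246, 0, 0, 0, 0, 0], [142, 246, 0, 0, 0, 0, 0], [142, 246, 0, 0, 0, 0, 0], [142, 246, 0, 0, 0, 0, 0], [142, 246, 0, 0, 0, 0, 0], [142, 246, 0, 0, 0, 0, 0], [142, 246, 0, 0, 0, 0, 0]]}}

```text
clock: 2.15
tcp_pos: [0.5894, 0.1081, 0.2307]
orientation: [3.141, -0.066, -0.002]
contact_force: [-0.5, -0.8, -0.9]
grip_width: -0.0001
```

{"method": "play_rows", "body": {"plan": [[0, 0, -40, 0, 0, 0, 0], [0, 0, -80, 0, 0, 0, 0], [0, 0, -120, 0, 0, 0, 0], [0, 0, -141, 0, 0, 0, 0], [0, 0, -141, 0, 0, 0, 0], [0, 0, -141, 0, 0, 0, 0]]}}

```text
clock: 2.75
tcp_pos: [0.5897, 0.1062, 0.0909]
orientation: [3.14, -0.071, -0.0]
contact_force: [0.6, 0.2, 0.2]
grip_width: -0.0003
```

```bash
python3 - <<'E'
from h import *
f=grab('side','s1'); c=f['color']; cv2.imwrite('pics/s1z.png',cv2.resize(c[150:340,130:330],None,fx=3,fy=3))
print(r.get_obs()['tcp_pos'],r.get_obs()['contact_force'])
E
```

```text
[0.5905058  0.10683801 0.09180513] [-0.08565255 -0.60952665  0.11389187]
```

View pics/s1z.png

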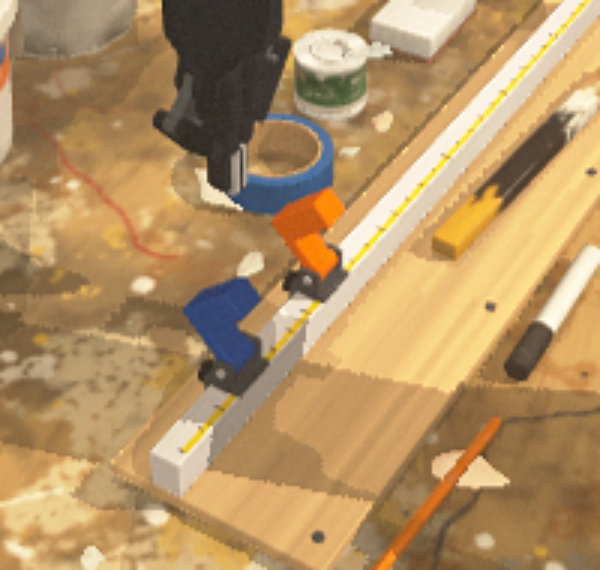

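The fingertips, at (240,185) in the zoom, are behind the orange arm and clear of the blue one. I'll push towards the robot.

{"method": "play_rows", "body": {"plan": [[-10, 0, -1, 0, 0, 0, 0], [-18, 1, -1, 0, 0, 0, 0], [-24, 1, -1, 0, 0, 0, 0], [-30, 1, -1, 0, 0, 0, 0], [-36, 2, -1, 0, 0, 0, 0], [-42, 2, -1, 0, 0, 0, 0], [-48, 2, -1, 0, 0, 0, 0], [-54, 2, -1, 0, 0, 0, 0], [-60, 3, -1, 0, 0, 0, 0], [-66, 3, -1, 0, 0, 0, 0], [-72, 3, -1, 0, 0, 0, 0], [-76, 3, -1, 0, 0, 0, 0]]}}

```text
clock: 4.0
tcp_pos: [0.5321, 0.1106, 0.1014]
orientation: [-3.135, 0.075, -0.057]
contact_force: [14.9, -12.9, 62.5]
grip_width: -0.0001
```

```bash
python3 - <<'E'
from h import *
f=grab('side','s2'); c=f['color']; cv2.imwrite('pics/s2z.png',cv2.resize(c[150:340,130:330],None,fx=3,fy=3))
E
```

```text
(no output)
```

View pics/s2z.png

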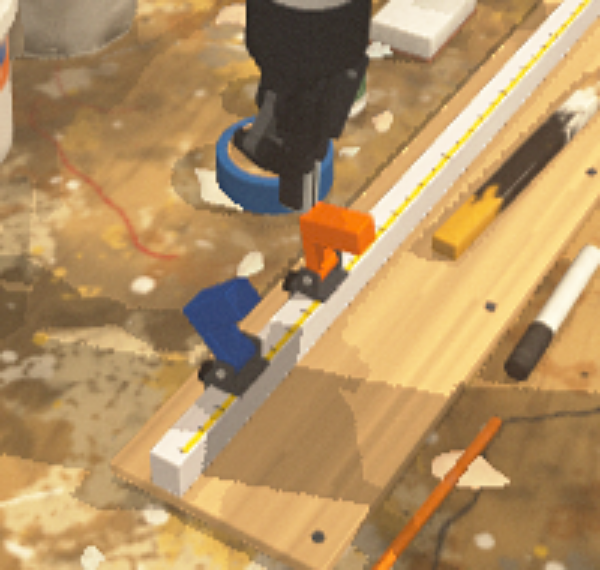

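```bash
python3 - <<'E'
from h import *
o=r.get_obs()
for k in o: print(k,np.round(o[k],3))
f=grab('wrist','w2')
f=grab('top','t2');cv2.imwrite('pics/t2z.png',cv2.resize(f['color'][100:275,140:340],None,fx=3,fy=3))
E
```

```text
clock 4.05
joints [-0.011  0.439 -0.388  1.991  0.26   0.723 -2.175]
qvel [-0.     0.001 -0.001 -0.007 -0.005  0.021  0.004]
tau [ -7.733 -12.683  -8.088   4.122  -3.719   1.362  -0.095]
tcp_pos [0.531 0.111 0.102]
orientation [-3.136  0.075 -0.056]
contact_force [ 12.346 -11.838  61.385]
moment [-2.686 -2.852  0.012]
grip_width 0.0
```

View pics/w2.png

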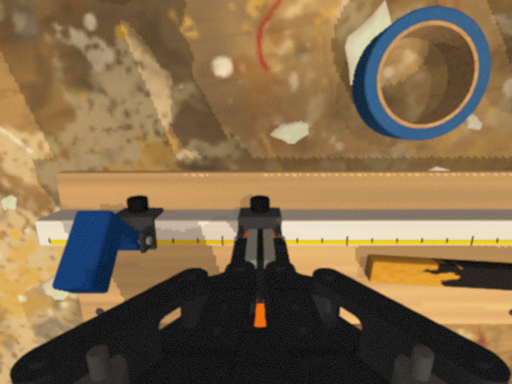

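View pics/t2z.png

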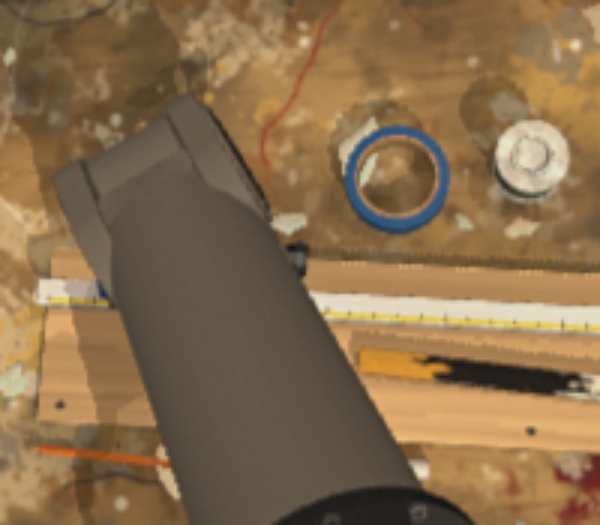

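The fingertips caught the arm's outer corner and rode up onto its end face, pressing down with about 60 N. The arm itself is now roughly upright. I'll ease straight up to release it.

{"method": "play_rows", "body": {"plan": [[0, 0, 4, 0, 0, 0, 0], [0, 0, 7, 0, 0, 0, 0], [0, 0, 10, 0, 0, 0, 0], [0, 0, 12, 0, 0, 0, 0], [0, 0, 12, 0, 0, 0, 0]]}}

```text
clock: 4.65
tcp_pos: [0.5146, 0.111, 0.1032]
orientation: [-3.141, 0.068, -0.005]
contact_force: [-2.3, -1.7, 14.6]
grip_width: 0.0001
```

```bash
python3 - <<'E'
from h import *
f=grab('side','s3'); c=f['color']; cv2.imwrite('pics/s3z.png',cv2.resize(c[150:340,130:330],None,fx=3,fy=3))
print(r.get_obs()['tcp_pos'],r.get_obs()['contact_force'])
E
```

```text
[0.5145615  0.11097886 0.10320876] [-3.03227059 -1.58868424 13.81451022]
```

View pics/s3z.png

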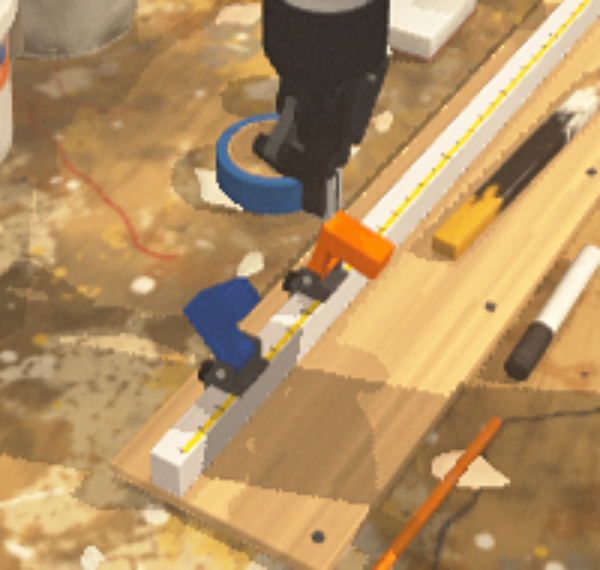

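The arm has now passed upright, and only finger friction is holding it. Lifting further will let it drop.

{"method": "play_rows", "body": {"plan": [[0, 0, 4, 0, 0, 0, 0], [0, 0, 10, 0, 0, 0, 0], [0, 0, 40, 0, 0, 0, 0], [0, 0, 75, 0, 0, 0, 0], [0, 0, 90, 0, 0, 0, 0], [0, 0, 90, 0, 0, 0, 0]]}}

```text
clock: 5.3
tcp_pos: [0.515, 0.1112, 0.1938]
orientation: [-3.14, 0.068, -0.007]
contact_force: [0.2, -0.2, 0.4]
grip_width: 0.0002
```

```bash
python3 - <<'E'
from h import *
f=grab('side','s4'); c=f['color']; cv2.imwrite('pics/s4z.png',cv2.resize(c[150:340,130:330],None,fx=3,fy=3))
print(r.get_obs()['tcp_pos'],r.get_obs()['contact_force'])
E
```

```text
[0.51407008 0.11075903 0.19211464] [-0.44563655 -0.51600008 -0.02249033]
```

View pics/s4z.png

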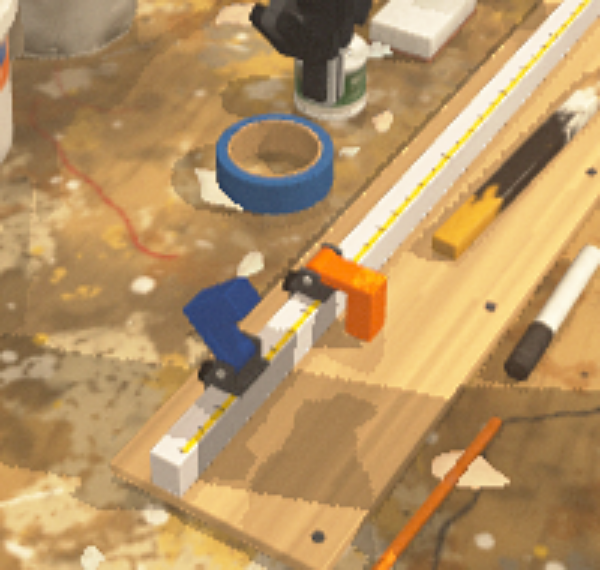

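Orange is down across the fence, with its foot at (365,310) in the zoom, and blue is still raised. Next I'll move in front of the stick.

{"method": "play_rows", "body": {"plan": [[-99, -247, 0, 0, 0, 0, 0], [-99, -247, 0, 0, 0, 0, 0], [-99, -247, 0, 0, 0, 0, 0], [-99, -247, 0, 0, 0, 0, 0], [-99, -247, 0, 0, 0, 0, 0], [-99, -247, 0, 0, 0, 0, 0], [-99, -247, -50, 0, 0, 0, 0], [-99, -247, -90, 0, 0, 0, 0], [-99, -247, -120, 0, 0, 0, 0], [-99, -247, -120, 0, 0, 0, 0]]}}

```text
clock: 6.35
tcp_pos: [0.4105, -0.1354, 0.0672]
orientation: [-3.138, 0.067, 0.015]
contact_force: [-1.7, 0.3, 0.0]
grip_width: -0.0001
```

```bash
python3 - <<'E'
from h import *
f=grab('side','s5'); c=f['color']; cv2.imwrite('pics/s5z.png',cv2.resize(c[120:320,190:390],None,fx=3,fy=3))
print(r.get_obs()['tcp_pos'],r.get_obs()['orientation'])
E
```

```text
[ 0.4122301  -0.13565476  0.06933269] [-3.13921466  0.06702941  0.00964994]
```

View pics/s5z.png

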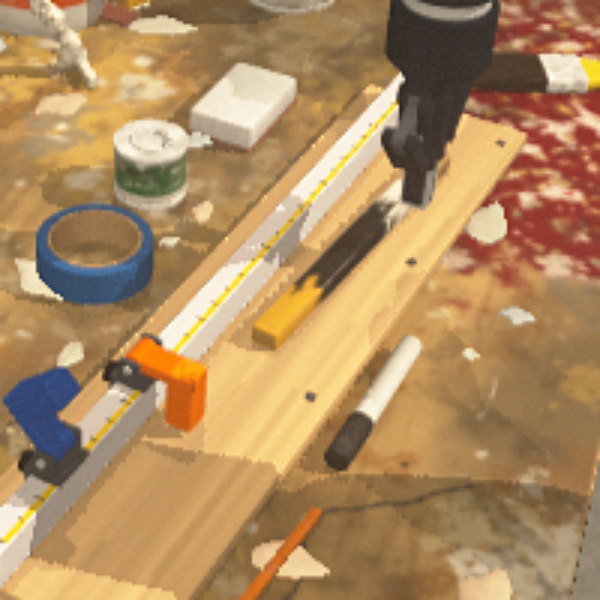

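{"method": "play_rows", "body": {"plan": [[0, 0, -25, 0, 0, 0, 0], [0, 0, -45, 0, 0, 0, 0], [0, 0, -52, 0, 0, 0, 0], [0, 0, -52, 0, 0, 0, 0], [0, 0, -52, 0, 0, 0, 0]]}}

```text
clock: 6.9
tcp_pos: [0.4154, -0.1366, 0.0204]
orientation: [3.14, -0.068, 0.002]
contact_force: [0.1, 0.5, 0.4]
grip_width: 0.0
```

{"method": "play_rows", "body": {"plan": [[4, 0, -1, 0, 0, 0, 0], [8, 0, -1, 0, 0, 0, 0], [12, 0, -1, 0, 0, 0, 0], [15, -1, -1, 0, 0, 0, 0], [18, -1, -1, 0, 0, 0, 0], [21, -1, -1, 0, 0, 0, 0], [24, -1, -1, 0, 0, 0, 0], [27, -1, -1, 0, 0, 0, 0], [30, -1, -1, 0, 0, 0, 0], [33, -1, -1, 0, 0, 0, 0], [36, -2, -1, 0, 0, 0, 0], [36, -2, -1, 0, 0, 0, 0]]}}

```text
clock: 8.1
tcp_pos: [0.4514, -0.1384, 0.0184]
orientation: [3.141, -0.068, 0.001]
contact_force: [-0.2, 1.0, 0.7]
grip_width: -0.0001
```

{"method": "play_rows", "body": {"plan": [[1, 0, 0, 0, 0, 0, 0], [2, 0, 0, 0, 0, 0, 0], [3, 0, 0, 0, 0, 0, 0], [4, 0, 0, 0, 0, 0, 0], [4, 0, 0, 0, 0, 0, 0]]}}

```text
clock: 8.6
tcp_pos: [0.4549, -0.1384, 0.0183]
orientation: [3.141, -0.068, 0.0]
contact_force: [-0.0, 0.0, -0.1]
grip_width: -0.0002
```

```bash
python3 - <<'E'
from h import *
f=grab('side','s6'); c=f['color']; cv2.imwrite('pics/s6z.png',cv2.resize(c[120:320,190:390],None,fx=3,fy=3))
print(r.get_obs()['tcp_pos'],r.get_obs()['contact_force'])
E
```

```text
[ 0.45484377 -0.13835138  0.01831939] [-0.30915526  1.20305129 -0.38600838]
```

View pics/s6z.png

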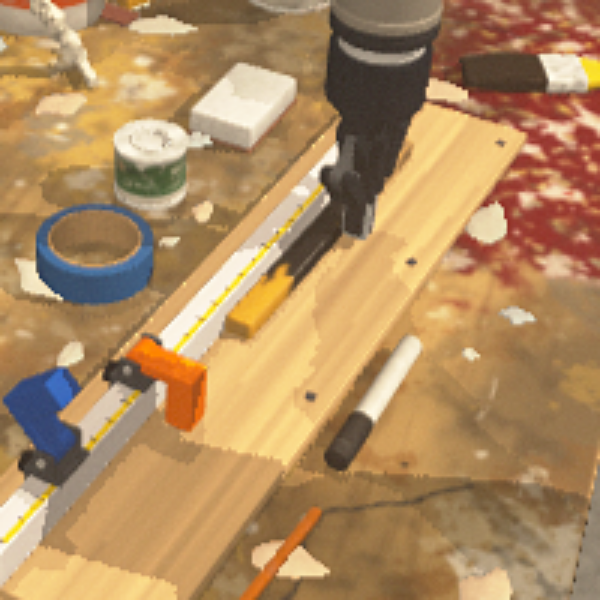

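{"method": "play_rows", "body": {"plan": [[1, 0, 0, 0, 0, 0, 0], [2, 0, 0, 0, 0, 0, 0], [3, 0, 0, 0, 0, 0, 0], [3, 0, 0, 0, 0, 0, 0]]}}

```text
clock: 9.05
tcp_pos: [0.4576, -0.1384, 0.0183]
orientation: [3.141, -0.068, -0.0]
contact_force: [-0.5, 0.0, 0.3]
grip_width: -0.0
```

{"method": "play_rows", "body": {"plan": [[1, 0, 0, 0, 0, 0, 0], [2, 0, 0, 0, 0, 0, 0], [3, 0, 0, 0, 0, 0, 0], [3, 0, 0, 0, 0, 0, 0]]}}

```text
clock: 9.45
tcp_pos: [0.4577, -0.1384, 0.0178]
orientation: [3.141, -0.069, -0.009]
contact_force: [-7.6, -0.6, 6.5]
grip_width: 0.0002
```

Force jumped to 7.6 N at n ≈ -33 mm, which is where flush against the fence should be. I'll back off and go to the stick's far end.

{"method": "play_rows", "body": {"plan": [[-8, 0, 0, 0, 0, 0, 0], [-15, 0, 0, 0, 0, 0, 0], [-15, 0, 40, 0, 0, 0, 0], [-15, 0, 80, 0, 0, 0, 0], [8, -171, 80, 0, 0, 0, 0], [8, -171, 80, 0, 0, 0, 0], [8, -171, 80, 0, 0, 0, 0], [8, -171, 80, 0, 0, 0, 0], [8, -171, 80, 0, 0, 0, 0], [8, -171, 80, 0, 0, 0, 0]]}}

```text
clock: 10.45
tcp_pos: [0.4684, -0.3092, 0.0981]
orientation: [-3.14, 0.069, -0.0]
contact_force: [0.7, 0.5, 0.4]
grip_width: 0.0004
```

```bash
python3 - <<'E'
from h import *
f=grab('side','s7'); c=f['color']; cv2.imwrite('pics/s7z.png',cv2.resize(c[120:320,190:390],None,fx=3,fy=3))
f=grab('wrist','w7')
f=grab('top','t7'); cv2.imwrite('pics/t7z.png',cv2.resize(f['color'][165:275,140:430],None,fx=2.7,fy=2.7))
print(r.get_obs()['tcp_pos'],r.get_obs()['contact_force'])
P=pts(f)
N=np.array([.99904,-.04383]);D=np.array([.04383,.99904]);o=np.array([.4965,0])
S=P[...,:2]-o; n=S@N; d=S@D
m=(abs(P[...,2]-.028)<.005)&(n>-.06)&(n<-.003)&(d>-.29)&(d<.09)
nn,l,st,_=cv2.connectedComponentsWithStats(m.astype(np.uint8))
for i in range(1,nn):
  if st[i,4]>30: q=l==i; print(st[i],n[q].min(),n[q].max(),d[q].min(),d[q].max(), np.polyfit(d[q],n[q],1))
E
```

```text
[ 0.46881482 -0.30758895  0.09828028] [-0.62455626  0.06992162 -0.15356141]
[260 208 113  14 813] -0.021808911058160664 -0.0030048478598090882 -0.2748873033816737 0.013141176648004333 [ 0.00018525 -0.01231635]
```

View pics/t7z.png

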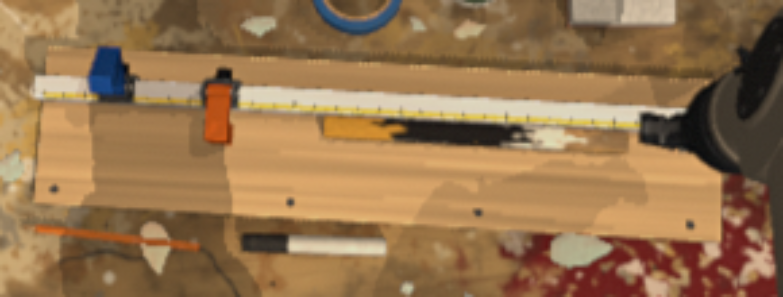

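View pics/s7z.png

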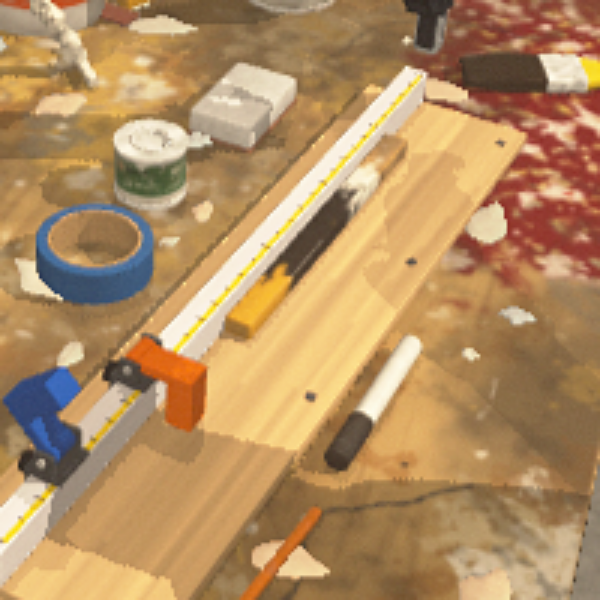

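View pics/w7.png

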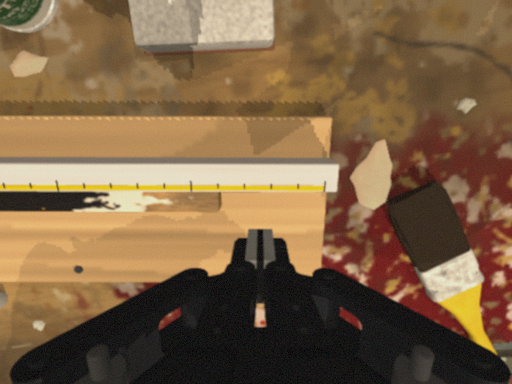

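The top view shows the stick parallel to the fence (residual slope 0.0002 rad), spanning d -0.276 to 0.014. The finger is beyond its end, so I'll go down.

{"method": "play_rows", "body": {"plan": [[-2, 0, -40, 0, 0, 0, 0], [-2, 0, -70, 0, 0, 0, 0], [-2, 0, -80, 0, 0, 0, 0], [-2, 0, -80, 0, 0, 0, 0], [-2, 0, -80, 0, 0, 0, 0]]}}

```text
clock: 11.1
tcp_pos: [0.4676, -0.3092, 0.0193]
orientation: [3.14, -0.067, 0.002]
contact_force: [-0.4, 0.6, 0.1]
grip_width: -0.0
```

{"method": "play_rows", "body": {"plan": [[0, 10, 0, 0, 0, 0, 0], [1, 16, 0, 0, 0, 0, 0], [1, 22, 0, 0, 0, 0, 0], [1, 28, 0, 0, 0, 0, 0], [1, 34, 0, 0, 0, 0, 0], [2, 40, 0, 0, 0, 0, 0], [2, 46, 0, 0, 0, 0, 0], [2, 52, 0, 0, 0, 0, 0], [2, 57, 0, 0, 0, 0, 0], [3, 62, 0, 0, 0, 0, 0], [3, 66, 0, 0, 0, 0, 0], [3, 70, 0, 0, 0, 0, 0]]}}

```text
clock: 12.3
tcp_pos: [0.4703, -0.2401, 0.0189]
orientation: [3.139, -0.069, 0.002]
contact_force: [-0.3, -4.2, 5.3]
grip_width: 0.0004
```

{"method": "play_rows", "body": {"plan": [[0, 4, 0, 0, 0, 0, 0], [0, 8, 0, 0, 0, 0, 0], [1, 12, 0, 0, 0, 0, 0], [1, 15, 0, 0, 0, 0, 0], [1, 18, 0, 0, 0, 0, 0], [1, 20, 0, 0, 0, 0, 0], [1, 22, 0, 0, 0, 0, 0], [1, 22, 0, 0, 0, 0, 0]]}}

```text
clock: 13.1
tcp_pos: [0.4712, -0.2178, 0.0188]
orientation: [3.14, -0.069, 0.002]
contact_force: [-0.0, -3.8, 7.2]
grip_width: 0.0001
```

```bash
cat > st.py <<'E'
from h import *
import sys
g=sys.argv[1]
f=grab('side','s'+g); c=f['color']; cv2.imwrite('pics/s%sz.png'%g,cv2.resize(c[120:320,190:390],None,fx=3,fy=3))
N=np.array([.99904,-.04383]);D=np.array([.04383,.99904]);o=np.array([.4965,0])
for nm in ('side','top'):
  f=grab(nm,nm+g); P=pts(f)
  S=P[...,:2]-o; n=S@N; d=S@D
  m=(abs(P[...,2]-.028)<(.005 if nm=='top' else .003))&(n>-.06)&(n<-.003)&(d>-.29)&(d<.099)
  nn,l,st,_=cv2.connectedComponentsWithStats(m.astype(np.uint8))
  for i in range(1,nn):
    if st[i,4]>30: q=l==i; print(nm,st[i],n[q].min(),n[q].max(),d[q].min(),d[q].max(), np.polyfit(d[q],n[q],1))
  hsv=cv2.cvtColor(f['color'],cv2.COLOR_BGR2HSV)
  m=(cv2.inRange(hsv,(3,190,100),(13,255,255))>0)&(P[...,2]>.03)&(P[...,2]<.13)&(abs(n)<.06)&(d>.05)&(d<.16)
  if m.sum()>5: print('orange',m.sum(),'d',np.percentile(d[m],[2,98]).round(4),'n',np.percentile(n[m],[2,98]).round(4),'z',np.percentile(P[m][:,2],[2,98]).round(4))
ob=r.get_obs(); print(ob['clock'],ob['tcp_pos'],ob['contact_force'])
E
python3 st.py 8
```

```text
side [255 177  65  70 514] -0.026912399384789065 -0.0031525005854036964 -0.22151205231249543 0.07680590707837882 [-0.00071622 -0.01390452]
orange 349 d [0.103  0.1246] n [-0.0334  0.0152] z [0.032  0.0678]
top [233 207  99  13 697] -0.021667948975824566 -0.003006197279980896 -0.1703030515271885 0.08325305299834787 [-7.30752323e-05 -1.23899138e-02]
orange 193 d [0.1017 0.1221] n [-0.0333  0.018 ] z [0.0369 0.0672]
13.25 [ 0.47120078 -0.21782792  0.01882081] [-0.16982065 -2.64303742  7.32757345]
```

View pics/s8z.png

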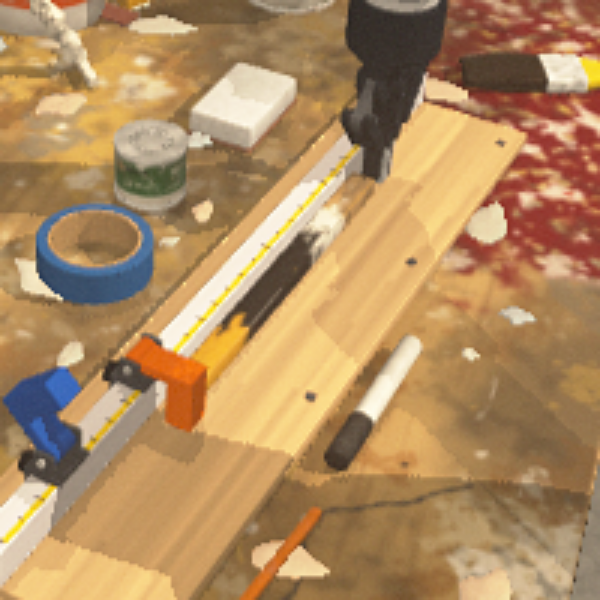

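{"method": "play_rows", "body": {"plan": [[0, 3, 0, 0, 0, 0, 0], [0, 6, 0, 0, 0, 0, 0], [0, 9, 0, 0, 0, 0, 0], [0, 11, 0, 0, 0, 0, 0], [1, 13, 0, 0, 0, 0, 0], [1, 14, 0, 0, 0, 0, 0], [1, 14, 0, 0, 0, 0, 0]]}}

```text
clock: 13.95
tcp_pos: [0.4722, -0.204, 0.0188]
orientation: [3.14, -0.069, 0.002]
contact_force: [-0.8, -4.6, 6.1]
grip_width: -0.0001
```

{"method": "play_rows", "body": {"plan": [[0, 1, 0, 0, 0, 0, 0], [0, 2, 0, 0, 0, 0, 0], [0, 2, 0, 0, 0, 0, 0]]}}

```text
clock: 14.25
tcp_pos: [0.4721, -0.2021, 0.0188]
orientation: [3.14, -0.069, 0.002]
contact_force: [0.7, -3.9, 6.2]
grip_width: 0.0001
```

```bash
python3 st.py 9
```

```text
side [255 180  61  65 518] -0.02709483369891511 -0.003007698236232126 -0.19923513114478822 0.0740768240202121 [ 0.00329158 -0.01347679]
orange 353 d [0.1038 0.1246] n [-0.0336  0.0152] z [0.031  0.0675]
top [227 207  97  12 690] -0.021783896662220067 -0.003035234300453194 -0.14964156432430153 0.09864977015323703 [ 0.00120268 -0.01237827]
orange 195 d [0.1018 0.1223] n [-0.0334  0.018 ] z [0.0355 0.0665]
14.4 [ 0.47218526 -0.20213742  0.01883096] [-0.35294662 -3.90976056  6.60040181]
```

Around 2 mm or less is left. I'll creep forward until the force rises.

{"method": "play_rows", "body": {"plan": [[0, 1, 0, 0, 0, 0, 0], [0, 1, 0, 0, 0, 0, 0]]}}

```text
clock: 14.6
tcp_pos: [0.4722, -0.2011, 0.0189]
orientation: [3.14, -0.069, 0.002]
contact_force: [-1.6, -4.3, 6.6]
grip_width: -0.0
```

{"method": "play_rows", "body": {"plan": [[0, 1, 0, 0, 0, 0, 0], [0, 1, 0, 0, 0, 0, 0]]}}

```text
clock: 14.8
tcp_pos: [0.4722, -0.2001, 0.0188]
orientation: [3.14, -0.069, 0.002]
contact_force: [-0.2, -4.2, 7.6]
grip_width: 0.0003
```

{"method": "play_rows", "body": {"plan": [[0, 1, 0, 0, 0, 0, 0], [0, 1, 0, 0, 0, 0, 0]]}}

```text
clock: 15.0
tcp_pos: [0.4722, -0.1994, 0.0189]
orientation: [3.139, -0.069, 0.002]
contact_force: [0.2, -5.2, 6.3]
grip_width: -0.0
```

{"method": "play_rows", "body": {"plan": [[0, 1, 0, 0, 0, 0, 0], [0, 1, 0, 0, 0, 0, 0]]}}

```text
clock: 15.2
tcp_pos: [0.4722, -0.1992, 0.0189]
orientation: [3.138, -0.07, 0.002]
contact_force: [0.2, -7.4, 5.5]
grip_width: -0.0004
```

{"method": "play_rows", "body": {"plan": [[0, 1, 0, 0, 0, 0, 0], [0, 1, 0, 0, 0, 0, 0]]}}

```text
clock: 15.4
tcp_pos: [0.4721, -0.1991, 0.0189]
orientation: [3.138, -0.072, 0.003]
contact_force: [0.7, -9.1, 5.5]
grip_width: 0.0002
```

```bash
python3 st.py 10
```

```text
side [255 180  62  68 496] -0.025806028071474155 -0.003008897199457876 -0.20407342620947783 0.07940553054564534 [ 0.00110735 -0.01396285]
orange 349 d [0.1045 0.1247] n [-0.0334  0.015 ] z [0.0308 0.0683]
top [227 207  96  12 682] -0.021778649955631987 -0.003001749701779958 -0.14674527293219958 0.09892634585122838 [-0.00016878 -0.0123162 ]
orange 194 d [0.1016 0.1222] n [-0.0332  0.0181] z [0.0345 0.0667]
15.55 [ 0.47212502 -0.19906898  0.01892896] [-0.38142109 -9.84085543  5.82733519]
```

View pics/s10z.png

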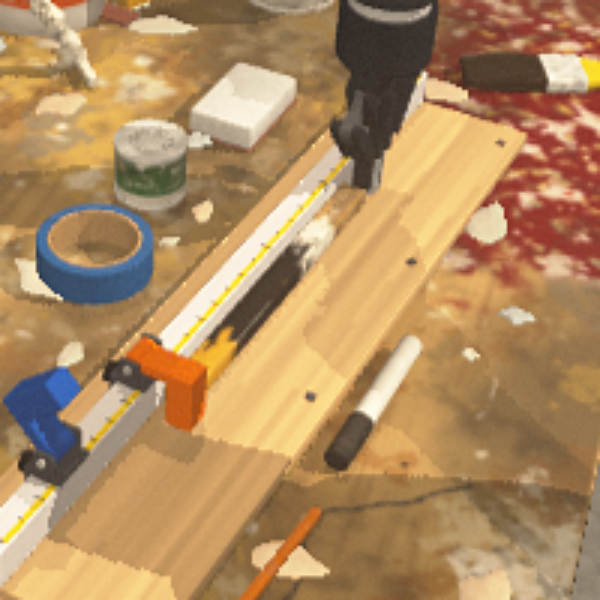

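The TCP has stalled at y = -0.199 while the force rises to 9 N, so the stick is butted against the stop. I'll retreat and check.

{"method": "play_rows", "body": {"plan": [[0, -3, 0, 0, 0, 0, 0], [0, -8, 0, 0, 0, 0, 0], [-1, -20, 0, 0, 0, 0, 0], [-1, -30, 0, 0, 0, 0, 0], [-1, -30, 50, 0, 0, 0, 0], [-1, -50, 100, 0, 0, 0, 0], [-1, -100, 130, 0, 0, 0, 0], [-1, -130, 150, 0, 0, 0, 0], [-1, -130, 150, 0, 0, 0, 0], [-1, -130, 150, 0, 0, 0, 0], [-1, -130, 150, 0, 0, 0, 0]]}}

```text
clock: 16.65
tcp_pos: [0.47, -0.3252, 0.1672]
orientation: [-3.139, 0.067, 0.003]
contact_force: [-0.1, 0.5, 0.4]
grip_width: -0.0001
```

```bash
python3 st.py 11; python3 -c "
from h import *
f=load('top11');cv2.imwrite('pics/t11z.png',cv2.resize(f['color'][165:275,140:430],None,fx=2.7,fy=2.7))"
```

```text
side [254 181  58  67 509] -0.02256903064236102 -0.0030198509060720205 -0.18862848330296036 0.07805938658136338 [-0.00154712 -0.01373438]
orange 306 d [0.1045 0.1248] n [-0.0334  0.0164] z [0.031  0.0673]
top [227 207 112  13 811] -0.02194301473641196 -0.0030006981280000676 -0.18810770870957638 0.09846242732593048 [ 0.00077724 -0.01236606]
orange 180 d [0.1014 0.1224] n [-0.0333  0.0182] z [0.0389 0.0665]
16.8 [ 0.47036906 -0.32487059  0.16729908] [ 0.63435481 -0.08562215 -0.27316968]
```

View pics/t11z.png

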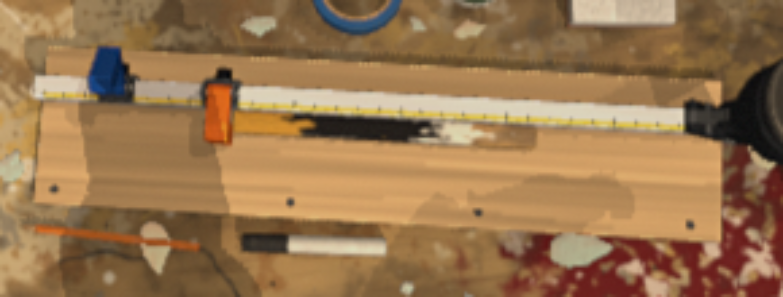

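View pics/s11z.png

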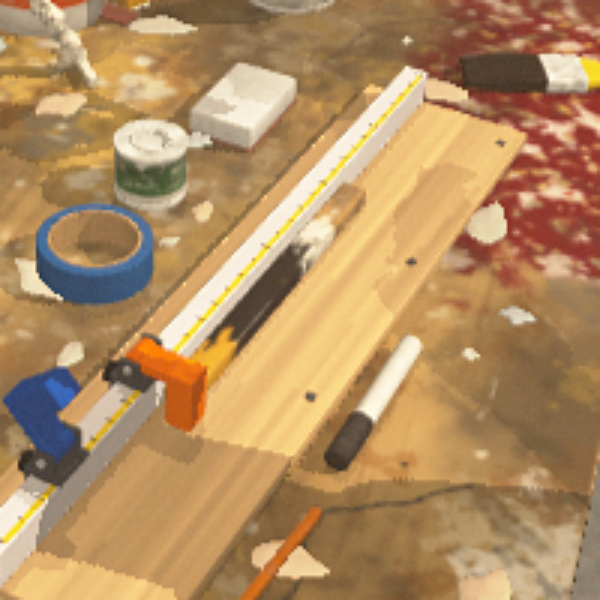

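The stick is flush with the fence (front face at n = -22 mm, slope 0.001). Its rear end at -0.189 puts the front end at about 0.101, matching the orange face at 0.101. Orange is down and blue is raised.

```bash
python3 -c "
from bench import r
print(r.hand_in())"
```

```text
the job is handed in; nothing more can be done
None
```

The orange stop is flipped down, and the stick lies flat against the fence with its end butted against that stop. I pushed it first sideways onto the fence, then along from its far end until it hit the stop. The job was handed in at about 17 s of the 51 s allowed; it reports no verdict.

**Last checks:**
- **Angle and fence:** the stick is parallel to the fence within about 0.002 rad. Its front face is about 22 mm from the fence face, which is its own width.
- **End at the stop:** from the rear end plus the stick's length, the front end is at about 0.101 m along the fence, the same as the measured face of the stop. When I pushed, the gripper stalled there with the force rising to about 9 N.
- **Stops and other things:** orange is down and blue is still raised. The tape, tin, sanding block, marker and pencil look unmoved in the pictures; I did not re-measure their positions.
- **Robot:** it was clear of everything, with no contact force.

**What went wrong:** while flipping the stop, the fingertips rode up onto its outer corner and pressed on it with about 62 N. This was at the fingers and below the 120 N wrist limit. Lifting straight up freed it, and the stop dropped normally.

**Disagreement between cameras:** the side view put the orange stop's near face 2 to 3 mm further along the fence than the top view, roughly the 2 mm calibration tolerance.

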